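# Load the check weight and latch the moisture analyser

## Robot

A 7-joint arm with a two-finger parallel gripper is mounted at the origin on the work surface. World frame = base frame: x ahead of the robot, y to its left, z up, the work surface at z = 0. Lengths are in m, angles in rad, forces in N, time in s.
With the tool pointing down it reaches from about 0.35 to 0.9 m from the base axis. Payload 19.9 kg.
Tool frame: the origin (TCP) lies between the finger pads, 19 mm behind the fingertips; this is the grasp point; z points along the fingers, y is the line along which they close (so a half turn about z gives the same grasp; the last joint's range is limited). The gripper opens to 94 mm and grips with 3 to 60 N. Pads are 16 mm wide; open, the fingers measure 119 mm over their backs; the gripper's body (75 mm by 177 mm) begins 78 mm behind the grasp point.
Start: joints at [1.167, 0.417, -0.01, 1.614, 0.005, 1.111, -0.053], TCP at [0.221, -0.585, 0.224] pointing down, gripper open.
Joint ranges: [-2.81, 2.81], [-0.39, 2.02], [-1.27, 1.25], [0.06, 2.57], [-1.19, 4.33], [0.19, 2], [-2.82, 2.82]. Speed limits (rad/s): [1.89, 1.89, 2.39, 2.39, 3.01, 3.01, 3.01].

## Interface

Orientations are given as a 3x3 rotation matrix whose columns are the frame's x, y, z axes.
In Python, from rig import robot gives the robot as it stands. Calls block until the motion is done:
- robot.move_ptp(position, orientation): joint-space move of the TCP to a pose.
- robot.move_linear(position, velocity=0.15, frame=None, threshold=None): straight line of the TCP; frame=None keeps the orientation; velocity is the mean speed in m/s. With threshold (N) it stops when the force on the tool has changed by that much, and returns True; else False.
- robot.goto_joints(angles): joint-space move.
- robot.gripper_to(opening): finger opening in m; the grip force is fixed at half the most; returns when the fingers have stopped.
- robot.pause(seconds).
- robot.ik(position, orientation): joint angles nearest the present ones, or None.
- robot.get_state(): the state.
- robot.grab_frame(name): name is "scene" or "top" or "wrist"; returns the picture (480x640x3 uint8, red, green, blue); there is no depth.
- robot.camera_info(name): a dict with "fx", "fy", "cx", "cy" (pixels), "dist" ([k1, k2, p1, p2, k3] as OpenCV has them; the pictures are not rectified), "rvec" (rotation vector, rad) and "tvec" (3), from world to camera coordinates, as OpenCV has them. Camera axes: x right, y down, z forward; pixel columns grow to the right and rows downward; lengths in m; the calibration is good to about 2 mm. A picture is of the moment at which its call begins: read the wrist's pose just before it. camera_info takes no time and is no camera call; for the wrist camera it gives the pose at the moment of the call.
A pose or a line that the arm cannot do raises robot.PlanningError and nothing moves.
- robot.sign_off(): hands the job in; it is judged then, once.
The state is a dict: "time": time; "qpos": joint angles; "joint_vel": joint speeds; "effort": joint torques, N m; "ee_pos": TCP position; "tool_rot": TCP orientation; "force": force on the tool from outside, world axes, zero at the start; "moment": the same for the moment, N m; "opening": finger opening in m; "grasp_force": force on a finger pad.
Only numpy, scipy, OpenCV 4.12 (cv2) and the standard library are available. Lean on these libraries where they do the work, as an engineer would, in place of code of your own. Each camera call takes 0.05 s, during which the arm holds its last target. There are 200 camera calls.

## Task

Prepare the moisture analyser for its balance check: set the larger of the two steel weights down gently, upright, on the middle of the round pan under the open lid, and let go of it. Then swing the lid down and press it fully shut, past its spring catch, so that it stays shut by itself. Leave the smaller weight, the jar, the stack of dishes and the other balance where they are.

Things in the scene. Friction and masses are not known exactly. Their poses are not given: they have to be found in the camera images.
- analyser: White moisture analyser, 340 x 200 mm, fixed. Origin under the middle of its base, on the bench; +x from its front (sloping panel with display) to its back, z up. The chamber is an open well: inner space x -35 to 135, y -83 to 83, rim at height 85, floor at 53. In front of x = -55 the panel slopes down, all lower than 85.
- pan_top (a point): Centre of the top face of the fixed round aluminium pan (diameter 90 mm, flat, no lip) in the well: at x 55, y 0, height 73 in the analyser's frame, so 12 below the rim and 100 in front of the hinge line.
- lid_hinge (a point): Middle of the lid's hinge line, along the analyser's y axis at x 155, height 85 mm. Open, the lid leans forward over the pan, front end up: a tool pointing straight down at the pan meets it; one with its hand leaning about 30 degrees towards the analyser's front, like the lid, fits under. The lid is a hollow white hood, 205 long from hinge to front, 200 wide, 60 high outside, 54 inside, walls 6.
- lid (a joint): Lid angle, rad: 0 shut, grows as it opens, starts 0.95 to 1.08, stop at 1.1. A stiff hinge holds it at any angle (2 to 5 N at the front swings it). Going down it meets a spring catch at about 0.1 rad (front 20 mm above shut) and stays ajar there; 8 to 20 N near the front edge pushes it past (it snaps over below about 0.04 rad) to 0, a hard stop, where the catch holds it.
- lid_press (a point): Point on the outside of the lid's flat top, on its middle line, 30 mm behind the front edge: 175 from the hinge along the lid and 60 out from the hinge plane. Moves with the lid; when shut it is at x -20, height 145 in the analyser's frame. A black tab sticks out 18 from mid-front, 40 below the top; a catch tongue hangs 23 below the rim inside mid-front.
- weight_large: The larger steel weight, about 200 g: upright cylinder diameter 28 mm, 38 high, then a neck of diameter 11, 6 high, and a knob of diameter 18; 54 high in all. Origin at the centre of its underside, z up its axis. Stands on a 3 thick black rubber mat, at one of two places that it may swap with the smaller weight.
- weight_small: The smaller steel weight, 50 g, same shape: diameter 20 mm, 36 high in all. Origin at the centre of its underside. On the same mat; to be left alone.
- jar: Amber sample jar with a white cap, diameter 60 mm, 85 high, origin at the centre of its underside; to be left alone.
- dishes: Stack of round aluminium sample dishes, diameter 92 mm, 28 high, origin at the centre of its underside; to be left alone.
- balance: Density balance fixed to the bench, white base 240 x 190 mm with a grey frame on top, 125 high; origin under its middle. Not used.
Not all that is in view belongs to the job. Leave any green look-alike of the weight_large alone.

How it is judged:
By the outcome, as a careful person would: the job done as asked, in the order asked, and still so for the second after the job is handed in, with the robot touching nothing.
It also fails if it takes over 64 s, if anything falls off the work surface, if the arm or the gripper's body presses on something with over 40 N, if the wrist force passes 120 N, or if a joint passes its speed limit or range.

## Working session

There is one attempt and no reset: what is moved stays moved. The work goes in short steps, each a Python script; the robot and the scene stay as the last script left them, time stands still between calls to the robot, and variables do not carry over. Pictures are saved under pics/ and viewed, at most 11 in all, crops included, and the job is handed in when it is done.

```bash
mkdir -p pics; ls; python3 - <<'E'
from rig import robot
import cv2,numpy as np
for n in("scene","top","wrist"):
    i=robot.camera_info(n);print(n,{k:np.round(v,4).tolist() for k,v in i.items()})
    cv2.imwrite(f"pics/{n}0.png",robot.grab_frame(n)[:,:,::-1])
s=robot.get_state();print(s["time"],s["opening"],s["tool_rot"])
E
```

```text
pics
scene {'fx': 488.5454, 'fy': 488.5454, 'cx': 320.9653, 'cy': 240.8327, 'dist': [-0.0135, 0.0, 0.0, 0.0, 0.0], 'rvec': [0.6033, 2.6539, -1.181], 'tvec': [0.5226, -0.0674, 1.3079]}
top {'fx': 527.5585, 'fy': 527.5585, 'cx': 327.2313, 'cy': 246.9252, 'dist': [-0.1291, 0.0, 0.0, 0.0, 0.0], 'rvec': [2.1245, -2.1801, 0.1034], 'tvec': [0.0153, 0.5584, 1.1885]}
wrist {'fx': 353.9434, 'fy': 353.9434, 'cx': 319.9145, 'cy': 236.8503, 'dist': [0.0031, 0.0, 0.0, 0.0, 0.0], 'rvec': [-2.4204, 1.6713, 0.1963], 'tvec': [-0.626, -0.0245, 0.3894]}
0.15 0.0942097010621317 [[ 9.35250420e-01  3.53986570e-01 -4.00517592e-04]
 [ 3.53986787e-01 -9.35250055e-01  8.30039954e-04]
 [-8.07611031e-05 -9.18073151e-04 -9.99999575e-01]]
```

View pics/scene0.png

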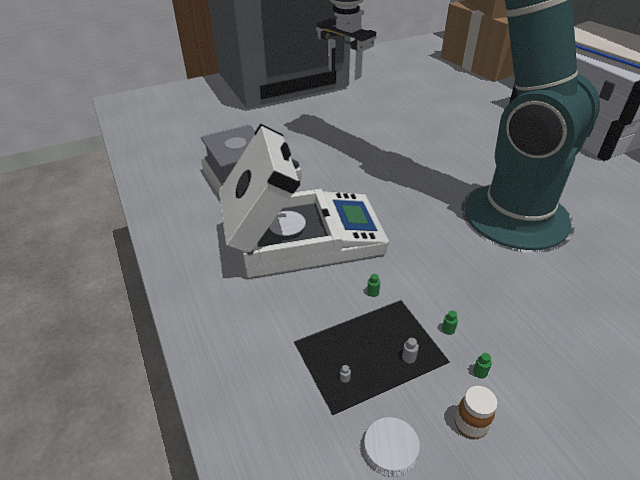

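View pics/top0.png

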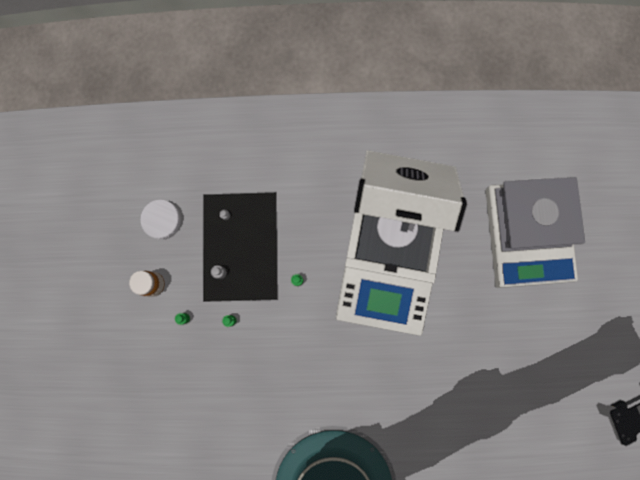

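Candidates for the large weight, by pixel in the scene and top views:
- Steel, large: scene (410,350), top (219,271). This is my choice, as it is steel and the bigger of the two.
- Steel, small: scene (345,373), top (224,214).
- Green look-alikes: scene (374,285), (450,322) and (483,365); top (298,280), (229,321) and (181,318).

The analyser pan is at scene (290,223) and top (397,232). Next I'll get coarse positions and take wrist views.

```bash
cat > h.py <<'E'
from rig import robot
import cv2,numpy as np
class Cam:
    def __init__(s,n):
        i=robot.camera_info(n);s.K=np.array([[i["fx"],0,i["cx"]],[0,i["fy"],i["cy"]],[0,0,1]]);s.d=np.array(i["dist"],float)
        s.rv=np.array(i["rvec"],float);s.R=cv2.Rodrigues(s.rv)[0];s.t=np.array(i["tvec"],float);s.c=-s.R.T@s.t
    def ray(s,uv):
        p=cv2.undistortPoints(np.array(uv,float).reshape(-1,1,2),s.K,s.d).reshape(-1,2)
        r=np.c_[p,np.ones(len(p))]@s.R;return r/np.linalg.norm(r,axis=1)[:,None]
    def plane(s,uv,z):
        r=s.ray(uv);return s.c+r*((z-s.c[2])/r[:,2])[:,None]
    def pix(s,P): return cv2.projectPoints(np.array(P,float).reshape(-1,1,3),s.rv,s.t,s.K,s.d)[0].reshape(-1,2)
def tri(c1,u1,c2,u2):
    """midpoints of closest approach, and gaps"""
    out=[]
    for a,b in zip(c1.ray(u1),c2.ray(u2)):
        k=np.linalg.lstsq(np.c_[a,-b],c2.c-c1.c,rcond=None)[0]
        p,q=c1.c+k[0]*a,c2.c+k[1]*b;out.append([*((p+q)/2),np.linalg.norm(p-q)])
    return np.array(out)
def snap(name):
    c=Cam("wrist");f=robot.grab_frame("wrist");cv2.imwrite(f"pics/{name}.png",f[:,:,::-1]);np.savez(f"pics/{name}.npz",rv=c.rv,t=c.t)
    return c,f
def load(name):
    c=Cam("wrist");z=np.load(f"pics/{name}.npz");c.rv=z["rv"];c.t=z["t"];c.R=cv2.Rodrigues(c.rv)[0];c.c=-c.R.T@c.t
    return c,cv2.imread(f"pics/{name}.png")[:,:,::-1]
def down(yaw): # tool x along yaw, z down
    c,s=np.cos(yaw),np.sin(yaw);return np.array([[c,s,0],[s,-c,0],[0,0,-1.]])
E
python3 - <<'E'
from h import *
np.set_printoptions(precision=4,suppress=True)
S,T=Cam("scene"),Cam("top")
print("cams",S.c,T.c)
n=["large","small","pan","dispFar-L","dispFar-R","dispNearR","dispNearL"]
print(tri(S,[(411,343),(345,369),(290,223)],T,[(219,270),(225,214),(397,232)]))
w=Cam("wrist");s=robot.get_state();R=s["tool_rot"]
print("wristcam in tool",R.T@(w.c-s["ee_pos"]),"axes\n",R.T@w.R.T)
print("base pts z.085",T.plane([(346,266),(436,275)],.085),"front z.03",T.plane([(338,319),(422,333)],.04))
E
```

```text
cams [0.9049 0.694  0.8292] [ 0.4174 -0.0214  1.2449]
[[ 0.5082  0.252   0.0474  0.0051]
 [ 0.6431  0.24    0.0308  0.0006]
 [ 0.5849 -0.1583  0.0684  0.0022]]
wristcam in tool [ 0.0671  0.0008 -0.1612] axes
 [[ 0.0004 -0.9725 -0.2328]
 [ 1.     -0.0001  0.0019]
 [-0.0019 -0.2328  0.9725]]
base pts z.085 [[ 0.509  -0.0404  0.085 ]
 [ 0.4837 -0.2382  0.085 ]] front z.03 [[ 0.3925 -0.0197  0.04  ]
 [ 0.3556 -0.2092  0.04  ]]
```

```bash
cat >> h.py <<'E'
def orient(yaw,lean): # tips lean forward along yaw; camera side towards the rear
    f=np.array([np.cos(yaw),np.sin(yaw),0]);u=np.array([0,0,1.])
    z=np.sin(lean)*f-np.cos(lean)*u;x=-(np.cos(lean)*f+np.sin(lean)*u);return np.c_[x,np.cross(z,x),z]
E
python3 - <<'E'
from h import *
np.set_printoptions(precision=3,suppress=True)
P={}
for nm,p,y in[("viewA",(.48,-.14,.30),-.15),("viewA2",(.42,-.20,.30),-.15),("place",(.585,-.158,.10),-.15),("placeUp",(.53,-.15,.2),-.15),
  ("viewW",(.46,.23,.25),.46),("viewW2",(.46,.15,.25),.46),("grasp",(.508,.252,.031),.46),("press",(.51,-.147,.16),-.15)]:
    for L in(0,.2,.52,.65):
        q=robot.ik(np.array(p),orient(y,L));print(nm,L,q if q is None else np.array(q))
q=robot.get_state()["qpos"]
robot.move_ptp(np.array((.44,-.14,.30)),orient(-.15,.3));snap("A1")
robot.move_ptp(np.array((.44,-.05,.30)),orient(-.25,.3));snap("A2")
robot.move_ptp(np.array((.44,.16,.25)),orient(.3,.2));snap("W1")
robot.move_ptp(np.array((.44,.25,.25)),orient(.46,.2));snap("W2");print(robot.get_state()["time"])
a=[cv2.imread(f"pics/{n}.png") for n in("A1","A2","W1","W2")]
m=np.vstack([np.hstack(a[:2]),np.hstack(a[2:])]);cv2.imwrite("pics/m1.png",cv2.resize(m,(800,600),interpolation=cv2.INTER_AREA))
E
```

```text
viewA 0 [ 0.836  0.171 -0.686  1.804  0.115  1.207  1.537]
viewA 0.2 [ 0.827  0.029 -0.6    1.945  0.001  0.974  1.649]
viewA 0.52 [ 0.524 -0.145 -0.242  2.182 -0.175  0.59   1.816]
viewA 0.65 [ 0.274 -0.198 -0.007  2.281 -0.179  0.417  1.828]
viewA2 0 [ 0.96   0.085 -0.612  1.88   0.053  1.193  1.751]
viewA2 0.2 [ 0.937 -0.048 -0.502  2.011 -0.094  0.982  1.899]
viewA2 0.52 [ 0.578 -0.207 -0.075  2.234 -0.315  0.644  2.129]
viewA2 0.65 [ 0.249 -0.277  0.233  2.329 -0.31   0.484  2.145]
place 0 [ 0.676  0.606 -0.625  1.747  0.429  0.929  1.294]
place 0.2 [ 0.706  0.512 -0.61   1.908  0.47   0.648  1.252]
place 0.52 [ 0.828  0.455 -0.695  2.145  1.158  0.251  0.599]
place 0.65 [ 0.916  0.485 -0.779  2.228  2.022  0.262 -0.221]
placeUp 0 [ 0.762  0.383 -0.672  1.808  0.273  1.045  1.407]
placeUp 0.2 [ 0.793  0.264 -0.647  1.96   0.218  0.779  1.458]
placeUp 0.52 [ 0.606  0.108 -0.377  2.203 -0.019  0.32   1.679]
placeUp 0.65 [-0.794  0.118  1.125  2.329 -1.06   0.22   2.698]
viewW 0 [ 0.364  0.362 -1.081  1.831  0.348  1.158  1.197]
viewW 0.2 [ 0.455  0.193 -1.082  1.975  0.256  0.89  
[... 174 characters left out ...]
73  1.124  1.402]
viewW2 0.2 [ 0.689  0.097 -1.095  2.036  0.097  0.863  1.58 ]
viewW2 0.52 [-0.521 -0.129  0.167  2.293 -0.076  0.46   1.741]
viewW2 0.65 [-0.695 -0.185  0.333  2.388 -0.029  0.283  1.709]
grasp 0 [ 0.161  0.778 -0.91   1.869  0.786  0.901  0.894]
grasp 0.2 [ 0.2    0.703 -0.911  2.025  0.997  0.669  0.692]
grasp 0.52 [ 0.366  0.789 -1.085  2.247  1.84   0.65  -0.03 ]
grasp 0.65 [ 0.382  0.833 -1.084  2.325  2.17   0.728 -0.299]
press 0 [ 0.768  0.398 -0.667  1.893  0.299  0.951  1.383]
press 0.2 [ 0.801  0.287 -0.651  2.042  0.263  0.683  1.42 ]
press 0.52 [ 0.656  0.151 -0.428  2.279  0.065  0.207  1.61 ]
press 0.65 [ 1.378  0.318 -1.216  2.352  1.54   0.219  0.238]
3.9333
```

View pics/m1.png

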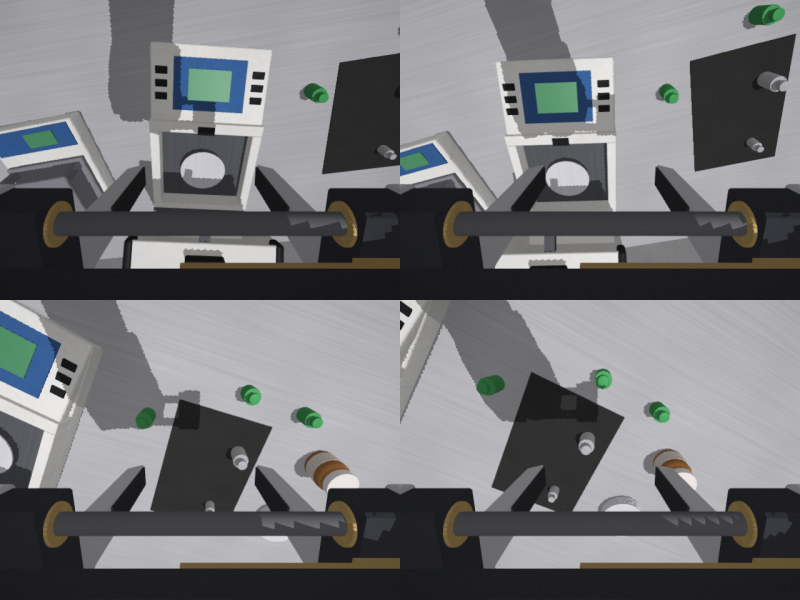

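The montage (at 1/1.6 scale) shows the pan fully in view at A1 (204,169) and A2 (567,178). The large steel weight is on the mat at W1 (240,457) and W2 (586,443), the small one is at the mat's far end, and the three green look-alikes are off the mat. Next is the close crop, plus the segmentation.

```bash
cat > m.py <<'E'
from h import *
np.set_printoptions(precision=4,suppress=True)
def big(mask,near):
    n,l,s,c=cv2.connectedComponentsWithStats(mask.astype(np.uint8))
    k=min((i for i in range(1,n) if s[i,4]>40),key=lambda i:np.hypot(*(c[i]-near)));return (l==k)
D={}
for n,pan,disp,w in(("A1",(326,270),(336,135),None),("A2",(267,284),(250,155),None),("W1",None,None,(384,250)),("W2",None,None,(298,229))):
    c,f=load(n);hsv=cv2.cvtColor(f,cv2.COLOR_RGB2HSV);H,Sa,V=[hsv[...,i].astype(int) for i in range(3)]
    if pan:
        m=big((V>150)&(Sa<40),pan);ct=max(cv2.findContours(m.astype(np.uint8),0,1)[0],key=cv2.contourArea)
        e=cv2.fitEllipse(cv2.convexHull(ct));print(n,"pan",e)
        b=big((H>50)&(H<130)&(Sa>70),disp);ct=max(cv2.findContours(b.astype(np.uint8),0,1)[0],key=cv2.contourArea)
        q=cv2.approxPolyDP(cv2.convexHull(ct),12,True).reshape(-1,2);print(n,"disp",q.tolist())
        D[n]=(c,e[0],q)
    else:
        m=(V>75)&(Sa<40);x,y=w;sub=np.zeros_like(m);sub[y-32:y+33,x-32:x+33]=m[y-32:y+33,x-32:x+33];m=big(sub,w)
        ys,xs=np.nonzero(m);print(n,"weight bbox",xs.min(),xs.max(),ys.min(),ys.max(),"area",m.sum(),"rect",cv2.minAreaRect(np.c_[xs,ys].astype(np.float32)))
        cr=cv2.resize(f[y-33:y+34,x-33:x+34,::-1],(400,400),interpolation=cv2.INTER_NEAREST);D[n]=(c,cr)
cv2.imwrite("pics/w.png",np.hstack([D["W1"][1],D["W2"][1]]))
print("pan3d",tri(D["A1"][0],[D["A1"][1]],D["A2"][0],[D["A2"][1]]))
E
python3 m.py
```

```text
A1 pan ((324.24493408203125, 268.1492919921875), (48.49017333984375, 72.66492462158203), 90.542724609375)
A1 disp [[279, 90], [396, 98], [387, 180], [277, 174]]
A2 pan ((267.1605529785156, 282.2906799316406), (47.826515197753906, 71.28731536865234), 95.03254699707031)
A2 disp [[304, 113], [307, 193], [201, 197], [191, 117]]
W1 weight bbox 369 397 234 272 area 826 rect ((383.2413635253906, 252.89654541015625), (39.65454864501953, 25.210838317871094), 66.80140686035156)
W2 weight bbox 285 311 211 248 area 797 rect ((298.0, 229.5), (37.0, 26.0), 90.0)
pan3d [[ 0.5887 -0.1588  0.0729  0.0013]]
```

View pics/w.png

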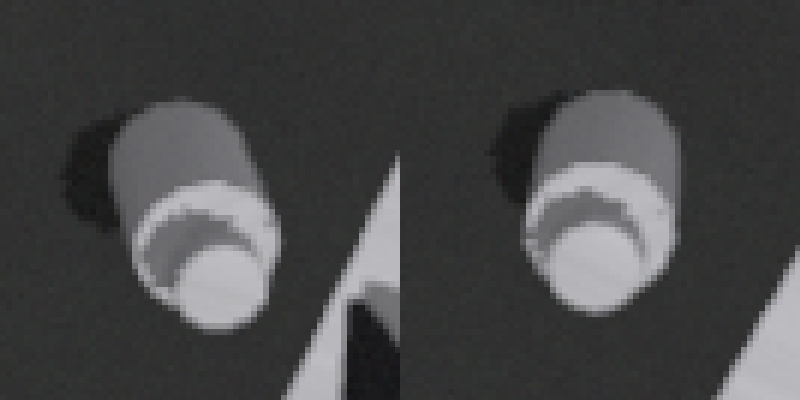

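The crop confirms the choice: a bright steel weight with a knob, not green. The knob tops are at W1 (388.2,265.2) and W2 (297.8,240.7) in full-resolution pixels, and the shoulders are just above them.

```bash
cat >> m.py <<'E'
print("----")
o={"W1":(351,217),"W2":(265,196)};g=lambda n,x,y:(o[n][0]+x/5.97-.5,o[n][1]+y/5.97-.5)
kt=tri(D["W1"][0],[g("W1",222,288),g("W1",206,246)],D["W2"][0],[g("W2",196,267),g("W2",202,233)]);print("knob top, shoulder",kt)
def srt(q): # order: by image: TL,TR,BR,BL
    q=q[np.argsort(q[:,1])];return np.r_[sorted(q[:2].tolist()),sorted(q[2:].tolist(),reverse=True)]
dd=tri(D["A1"][0],srt(D["A1"][2]),D["A2"][0],srt(D["A2"][2]));print("disp",dd)
p=dd[:,:3];yv=(p[1]-p[0]+p[2]-p[3])[:2] # image right = +y side
yaw=np.arctan2(yv[1],yv[0])-np.pi/2
pan=np.array([.5887,-.1588]);xv=pan-p[:,:2].mean(0);print("yaw by width",yaw,"by pan-display line",np.arctan2(xv[1],xv[0]))
S,T=Cam("scene"),Cam("top")
t=tri(S,[(284,151)],T,[(408,215)])[0]
for y in(yaw,np.arctan2(xv[1],xv[0])):
    f=np.array([np.cos(y),np.sin(y)]);h=pan+.1*f
    r=-(t[:2]-h)@f;z=t[2]-.085;print("tab",t,"side",(t[:2]-h)@[-f[1],f[0]],"lenght",np.hypot(r,z),"(exp .215) lid angle",np.arctan2(z,r)-np.arctan2(.02,.214))
for n in("small","jar"):pass
print("others z.05:",T.plane([(298,280),(229,321),(181,318)],.04)[:,:2],"jar",T.plane([(142,283)],.085))
E
python3 m.py|sed '1,/----/d'
python3 -c "
import cv2;a=cv2.imread('pics/scene0.png')[110:270,200:400];b=cv2.imread('pics/top0.png')[140:340,325:485]
import numpy as np
cv2.imwrite('pics/lid.png',np.hstack([cv2.resize(a,(400,320)),cv2.resize(b,(400,500))[:320]]))"
```

```text
knob top, shoulder [[0.5078 0.255  0.057  0.0001]
 [0.5096 0.2559 0.0377 0.0003]]
disp [[ 0.3778 -0.1738  0.0534  0.0001]
 [ 0.4026 -0.0584  0.0552  0.0004]
 [ 0.4795 -0.0755  0.0791  0.    ]
 [ 0.4563 -0.1903  0.0767  0.0002]]
yaw by width -0.20559704469003615 by pan-display line -0.21175610634814537
tab [ 0.5883 -0.157   0.2715  0.0034] side 0.0016877909902334315 lenght 0.2119678975336631 (exp .215) lid angle 0.9823225963847018
tab [ 0.5883 -0.157   0.2715  0.0034] side 0.0016831711844815939 lenght 0.21197283165769926 (exp .215) lid angle 0.982279508055631
others z.05: [[0.4834 0.0694]
 [0.3932 0.2296]
 [0.4019 0.342 ]] jar [[0.482  0.4189 0.085 ]]
```

View pics/lid.png

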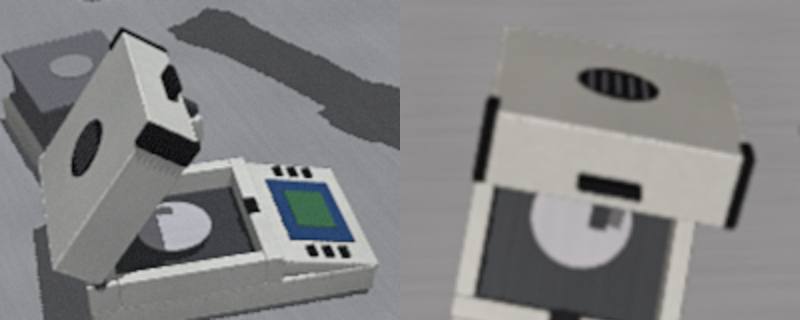

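The measurements hold up:
- Pan z is 0.0729 m, against 0.073 given.
- Knob top z is 0.057 m, matching 54 + 3 mm.
- The tab is 212 mm from the hinge, which gives a lid angle of about 0.98 rad.
- Analyser yaw is about -0.207 rad.

I'll grasp with a 0.6 rad lean.

```bash
python3 - <<'E'
from h import *
np.set_printoptions(precision=3,suppress=True)
L=.6;R=orient(.46,L);G=np.array([.508,.2553,.030]);z=R[:,2]
robot.move_ptp(G-.11*z,R);print(robot.get_state()["qpos"])
hit=robot.move_linear(G,velocity=.12,threshold=8);s=robot.get_state();print("hit",hit,s["ee_pos"]-G)
if not hit:
    robot.gripper_to(.0);s=robot.get_state();print(s["opening"],s["grasp_force"])
    robot.move_linear(G+[0,0,.02],velocity=.06);robot.move_linear(G+[0,0,.14],velocity=.2)
    s=robot.get_state();print(s["opening"],s["grasp_force"],s["force"],s["qpos"],s["time"])
    snap("H1")
    y=-.207
    for yy in(y-.15,y,y+.15):
        for l in(.6,.55,.5):
            Q=orient(yy,l);P=np.array([.5887,-.1588,.1035]);
            print(yy,l,[None if (q:=robot.ik(P-d*Q[:,2],Q)) is None else np.array(q) for d in(0,.1,.2)])
cv2.imwrite("pics/h1s.png",np.hstack([cv2.resize(cv2.imread("pics/H1.png"),(400,300)),robot.grab_frame("scene")[200:425,300:600,::-1].repeat(1,0)[:, :, :] if 0 else cv2.resize(robot.grab_frame("scene")[150:450,240:640,::-1],(400,300))]))
E
```

```text
[ 0.426  0.336 -1.077  2.403  1.733  0.342 -0.137]
hit False [-0.    -0.     0.001]
0.027855356984164477 29.999789893627167
0.027887952821733203 29.999049603939056 [-1.067  0.191 -3.178] [ 0.43   0.329 -1.09   2.238  1.248  0.357  0.366] 8.8917
-0.357 0.6 [array([ 0.781,  0.46 , -0.728,  2.189,  1.653,  0.388, -0.119]), array([ 0.81 ,  0.157, -0.727,  2.26 ,  0.959,  0.29 ,  0.469]), array([ 0.722, -0.149, -0.577,  2.28 ,  0.123,  0.403,  1.241])]
-0.357 0.55 [array([ 0.56 ,  0.399, -0.461,  2.162,  1.346,  0.273,  0.131]), array([ 0.813,  0.169, -0.725,  2.213,  0.751,  0.343,  0.684]), array([ 0.692, -0.117, -0.544,  2.223,  0.12 ,  0.483,  1.257])]
-0.357 0.5 [array([ 0.77 ,  0.459, -0.712,  2.121,  1.232,  0.398,  0.295]), array([ 0.968,  0.22 , -0.9  ,  2.162,  0.717,  0.439,  0.742]), array([ 0.969, -0.091, -0.796,  2.158,  0.056,  0.556,  1.332])]
-0.207 0.6 [array([ 0.84 ,  0.458, -0.724,  2.19 ,  1.67 ,  0.267,  0.038]), array([ 1.338,  0.297, -1.232,  2.253,  1.057,  0.321,  0.627]), array([ 0.7  , -0.147, -0.435,  2.287, -0.224,  0.396,  1.794])]
-0.207 0.55 [array([ 0.843
[... 355 characters left out ...]
 2.161, -0.172,  0.553,  1.747])]
-0.056999999999999995 0.6 [array([ 1.042,  0.535, -0.906,  2.175,  1.566,  0.255,  0.366]), array([ 1.378,  0.295, -1.179,  2.238,  0.626,  0.233,  1.241]), array([ 0.577, -0.121, -0.208,  2.273, -0.465,  0.449,  2.243])]
-0.056999999999999995 0.55 [array([ 0.9  ,  0.47 , -0.74 ,  2.146,  1.144,  0.201,  0.732]), array([ 1.3  ,  0.278, -1.107,  2.194,  0.463,  0.302,  1.385]), array([ 0.657, -0.095, -0.302,  2.214, -0.37 ,  0.515,  2.139])]
-0.056999999999999995 0.5 [array([ 0.854,  0.46 , -0.697,  2.113,  0.848,  0.243,  1.01 ]), array([ 1.234,  0.278, -1.053,  2.149,  0.399,  0.38 ,  1.436]), array([ 0.986, -0.066, -0.634,  2.149, -0.321,  0.586,  2.084])]
```

View pics/h1s.png

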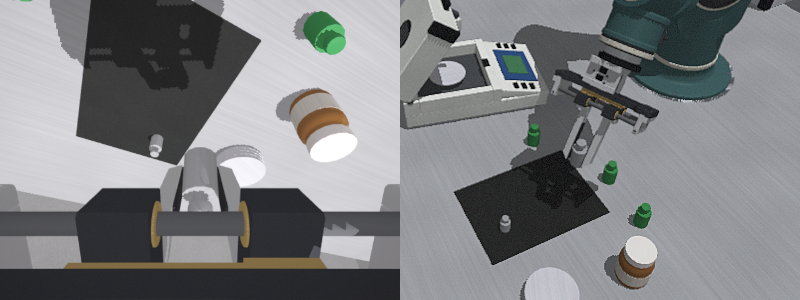

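The gripper holds the weight at 27.9 mm opening, clear of the mat, and everything else is undisturbed. Now to carry it to the analyser.

```bash
cat >> h.py <<'E'
YAW=-.207;F=np.array([np.cos(YAW),np.sin(YAW),0]);PAN=np.array([.5887,-.1588,.0729])
E
python3 - <<'E'
from h import *
np.set_printoptions(precision=3,suppress=True)
R=orient(YAW,.6);z=R[:,2];P=PAN+[0,0,.028]
robot.move_ptp(P-.16*z-.07*F,R);s=robot.get_state();print(s["qpos"],s["ee_pos"],s["time"])
try:
    robot.move_linear(P-.16*z,velocity=.12)
    robot.move_linear(P+[0,0,.02]-.0*z,velocity=.10)
    s=robot.get_state();print(s["qpos"],s["ee_pos"]-P,s["force"],s["opening"],s["time"])
except robot.PlanningError as e: print("ERR",e,robot.get_state()["ee_pos"])
a=snap("P1")[1];b=robot.grab_frame("scene")[110:290,190:430]
cv2.imwrite("pics/p1s.png",np.hstack([cv2.resize(a,(400,300)),cv2.resize(b,(400,300))])[:,:,::-1])
E
```

```text
[ 0.468 -0.194 -0.22   2.425 -0.198  0.312  1.774] [ 0.432 -0.125  0.233] 10.4583
[ 0.729  0.383 -0.588  2.186  1.466  0.191  0.2  ] [-0.   -0.    0.02] [ 0.515  0.631 -1.132] 0.027773524739577483 16.3083
```

View pics/p1s.png

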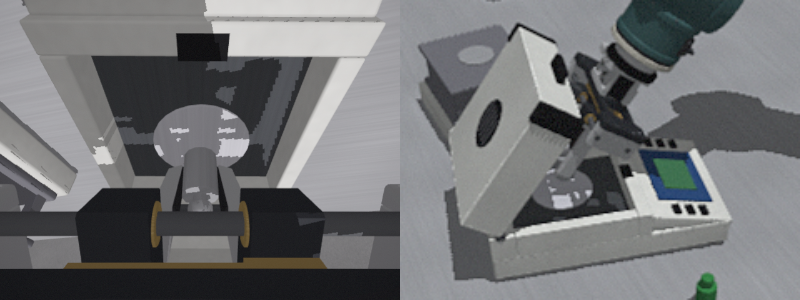

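The weight is over the pan, upright and clear of the lid. Joint 6 is at 0.191, close to its 0.19 limit, so I'll check the descent first.

```bash
python3 - <<'E'
from h import *
np.set_printoptions(precision=3,suppress=True)
P=PAN+[0,0,.028];R=robot.get_state()["tool_rot"]
for d in(.02,.015,.01,.005,0,-.005):
    print(d,[np.array(robot.ik(P+[0,0,d],orient(YAW+a,.6)))[[0,2,4,5,6]] for a in(0,-.1)])
Q=orient(YAW-.1,.6);print(robot.get_state()["force"],robot.get_state()["qpos"])
E
```

```text
0.02 [array([ 0.729, -0.588,  1.466,  0.191,  0.2  ]), array([ 0.676, -0.574,  1.506,  0.264,  0.042])]
0.015 [array([ 0.722, -0.581,  1.532,  0.191,  0.136]), array([ 0.661, -0.557,  1.553,  0.261, -0.006])]
0.01 [array([ 0.715, -0.573,  1.597,  0.192,  0.073]), array([ 0.644, -0.538,  1.6  ,  0.257, -0.054])]
0.005 [array([ 0.71 , -0.568,  1.661,  0.194,  0.011]), array([ 0.626, -0.518,  1.649,  0.254, -0.104])]
0 [array([ 0.704, -0.561,  1.723,  0.197, -0.049]), array([ 0.607, -0.496,  1.699,  0.25 , -0.156])]
-0.005 [array([ 0.696, -0.554,  1.784,  0.2  , -0.108]), array([ 0.587, -0.473,  1.751,  0.246, -0.21 ])]
[-0.095 -0.1   -2.417] [ 0.729  0.383 -0.588  2.186  1.466  0.191  0.2  ]
```

```bash
python3 - <<'E'
from h import *
np.set_printoptions(precision=3,suppress=True)
P=PAN+[0,0,.028];Q=orient(YAW-.1,.6)
robot.move_linear(P+[0,0,.012],velocity=.05,frame=Q)
robot.pause(.2);f0=robot.get_state()["force"]
hit=robot.move_linear(P-[0,0,.005],velocity=.015,threshold=2.5)
s=robot.get_state();print(hit,s["ee_pos"]-P,s["force"]-f0,s["qpos"],s["time"])
a=robot.grab_frame("scene")[190:250,240:340];snap("P2")
cv2.imwrite("pics/p2s.png",np.hstack([cv2.resize(cv2.imread("pics/P2.png")[130:430,120:520],(400,300)),cv2.resize(a[:,:,::-1],(400,300))]))
E
```

```text
True [-0.    -0.    -0.001] [-1.787  0.368  9.582] [ 0.672  0.426 -0.572  2.196  1.698  0.282 -0.139] 17.7917
```

View pics/p2s.png

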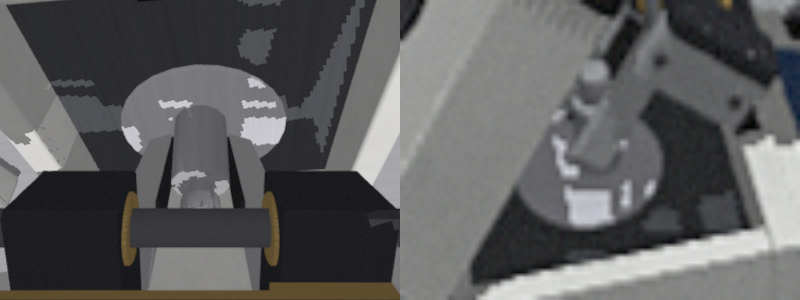

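Contact came at the expected height and the weight is upright on the middle of the pan. Releasing and backing out along the tool axis.

```bash
python3 - <<'E'
from h import *
np.set_printoptions(precision=3,suppress=True)
Q=orient(YAW-.1,.6);z=Q[:,2]
robot.gripper_to(.075);s=robot.get_state();p=s["ee_pos"];print(s["opening"],s["force"],s["time"])
robot.move_linear(p-.04*z,velocity=.07)
robot.move_linear(p-.17*z,velocity=.15)
robot.move_linear(p-.17*z-.07*F,velocity=.15)
s=robot.get_state();print(s["qpos"],s["ee_pos"],s["time"])
c,f=snap("R1");print(c.pix([PAN,PAN+[0,0,.038],PAN+[0,0,.054]]))
cv2.imwrite("pics/r1s.png",np.hstack([cv2.resize(f,(400,300)),cv2.resize(robot.grab_frame("scene")[110:290,190:430],(400,300))])[:,:,::-1])
# press path planning: contact point on lid top near front edge, fingers closed, lid angle th
H=PAN+.1*F+[0,0,.012]
for lean in(0,.3):
  for th in(1.0,.8,.6,.4,.2,0):
    C=H-F*(.175*np.cos(th)-.060*np.sin(th))+np.array([0,0,.175*np.sin(th)+.060*np.cos(th)])
    R=orient(YAW,lean);q=robot.ik(C-.019*R[:,2],R);print(lean,th,C,None if q is None else np.array(q))
E
```

```text
0.07509397790155652 [ 0.72  -0.363 -0.525] 18.7667
[ 0.954 -0.264 -0.706  2.413 -0.35   0.349  1.771] [ 0.429 -0.115  0.24 ] 22.0417
[[326.516 249.137]
 [326.893 276.107]
 [327.067 288.575]]
0 1.0 [ 0.643 -0.17   0.265] [ 0.892  0.685 -1.112  1.406  0.611  1.421  1.148]
0 0.8 [ 0.609 -0.163  0.252] [ 0.967  0.65  -1.159  1.517  0.602  1.37   1.126]
0 0.6 [ 0.578 -0.157  0.233] [ 1.026  0.617 -1.182  1.623  0.588  1.306  1.112]
0 0.4 [ 0.552 -0.151  0.208] [ 1.064  0.59  -1.181  1.719  0.577  1.233  1.104]
0 0.2 [ 0.53  -0.147  0.178] [ 1.069  0.563 -1.141  1.803  0.562  1.147  1.105]
0 0 [ 0.515 -0.143  0.145] [ 1.031  0.542 -1.058  1.872  0.544  1.052  1.114]
0.3 1.0 [ 0.643 -0.17   0.265] [ 1.032  0.475 -1.092  1.684  0.568  0.978  1.152]
0.3 0.8 [ 0.609 -0.163  0.252] [ 1.085  0.407 -1.097  1.781  0.511  0.912  1.177]
0.3 0.6 [ 0.578 -0.157  0.233] [ 1.12   0.347 -1.085  1.877  0.458  0.837  1.205]
0.3 0.4 [ 0.552 -0.151  0.208] [ 1.119  0.3   -1.045  1.966  0.415  0.755  1.231]
0.3 0.2 [ 0.53  -0.147  0.178] [ 1.074  0.275 -0.971  2.046  0.396  0.668  1.239]
0.3 0 [ 0.515 -0.143  0.145] [ 0.967  0.271 -0.842  2.114  0.395  0.574  1.234]
```

View pics/r1s.png

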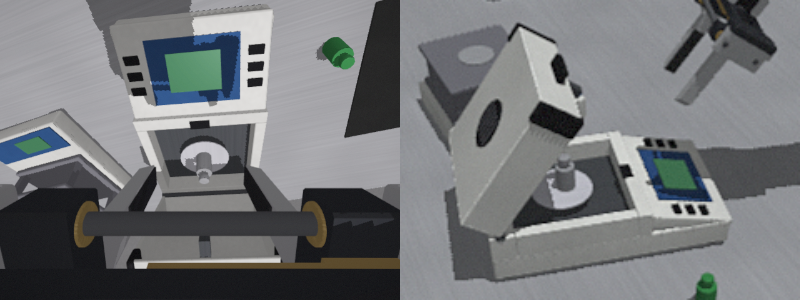

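The weight is released and stands upright: knob at wrist pixel (326,284) against (327,288) predicted, so it is within about 4 mm of the pan's middle. Next I'll go over the lid with the fingers closed and drive it down along its arc.

```bash
cat >> h.py <<'E'
HG=PAN+.1*F+[0,0,.012];RD=orient(YAW,0.)
def tip(th,gap=0.,s=.175): # TCP pose so that the fingertip is at lid top point s, gap off the surface
    n=F*np.sin(th)+np.array([0,0,np.cos(th)]);a=-F*np.cos(th)+np.array([0,0,np.sin(th)])
    return HG+s*a+(.06+gap)*n+[0,0,.019]
E
python3 - <<'E'
from h import *
np.set_printoptions(precision=3,suppress=True)
p=robot.get_state()["ee_pos"]
robot.move_ptp(np.array([.43,-.12,.40]),RD)
robot.gripper_to(0)
A=tip(1.1,.03)
up=A.copy();up[2]=.39
robot.move_linear(up,velocity=.2);print(robot.get_state()["qpos"],robot.get_state()["time"])
print("hit",robot.move_linear(A,velocity=.12,threshold=6),robot.get_state()["ee_pos"]-A,robot.get_state()["time"])
f0=robot.get_state()["force"]
for th in np.arange(1.02,.19,-.12):
    h=robot.move_linear(tip(th),velocity=.1,threshold=15);s=robot.get_state();print(round(th,2),h,s["force"]-f0,np.linalg.norm(s["ee_pos"]-tip(th)),s["time"])
    if h:break
c,f=snap("L1")
cv2.imwrite("pics/l1s.png",np.hstack([cv2.resize(f,(400,300)),cv2.resize(robot.grab_frame("scene")[80:290,160:440],(400,300))])[:,:,::-1])
E
```

```text
[ 0.664  0.609 -0.824  1.103  0.433  1.594  1.313] 25.8333
hit False [0.    0.    0.001] 26.725
1.02 False [ 0.209  0.195 -0.066] 0.000789552589317646 27.3167
0.9 False [-0.331 -0.122 -0.778] 0.0005499106727168893 27.6917
0.78 False [1.133 1.169 0.727] 0.000520661660202108 28.0667
0.66 False [0.672 0.733 0.624] 0.0005423784165821156 28.4417
0.54 False [ 0.681 -0.039 -0.146] 0.000577033005778786 28.8167
0.42 False [ 0.668  0.125 -0.607] 0.0005922449005908649 29.1917
0.3 False [0.9   0.274 0.132] 0.00045058640239065996 29.5667
```

View pics/l1s.png

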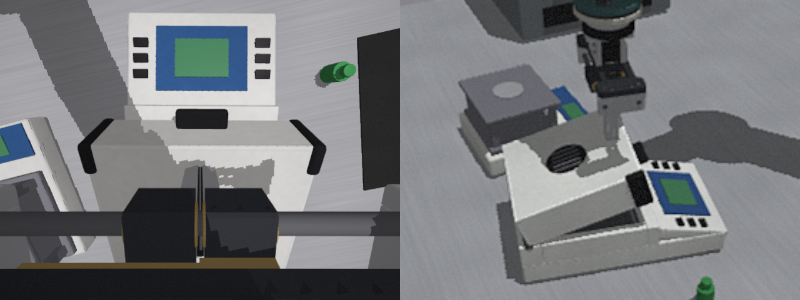

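The lid is swinging down with the tip, and the scene view shows it at roughly 0.3 rad. I'll continue to the catch and press slowly past it.

```bash
python3 - <<'E'
from h import *
np.set_printoptions(precision=3,suppress=True)
f0=robot.get_state()["force"]
print(robot.move_linear(tip(.16),velocity=.07,threshold=15),robot.get_state()["force"]-f0)
thr=32
for th in(.12,.09,.06,.04,.02,.0,-.015,-.03):
    fb=robot.get_state()["force"][2]-f0[2]
    h=robot.move_linear(tip(th),velocity=.012,threshold=max(thr-fb,3));s=robot.get_state();print(th,h,s["force"]-f0,s["ee_pos"][2]-tip(0)[2],s["time"])
    if h or (th<=0 and s["force"][2]-f0[2]>25):break
E
```

```text
False [-0.15   0.316 -0.252]
0.12 False [0.296 0.11  0.26 ] 0.020500804316658544 30.95
0.09 False [ 0.323 -0.639 11.611] 0.01616150679039391 31.5583
0.06 False [-0.147 -0.487  1.454] 0.010277032617970666 32.1667
0.04 False [0.199 0.041 1.204] 0.006795016629404127 32.625
0.02 False [ 0.993  0.27  -0.175] 0.0034598657863593174 33.0833
0.0 False [-0.661 -0.119  4.768] 0.00010783774000847068 33.5417
-0.015 True [-3.525  1.994 13.926] -5.361599415235063e-05 33.7667
```

The catch gave way at 11.6 N, and the hard stop came exactly at the shut height. Retracting and checking.

```bash
python3 - <<'E'
from h import *
robot.move_linear(robot.get_state()["ee_pos"]+[0,0,.15],velocity=.15)
robot.pause(.8);c,f=snap("L2");S=Cam("scene")
print(robot.get_state()["time"],robot.get_state()["force"])
cv2.imwrite("pics/l2s.png",np.hstack([cv2.resize(f,(400,300)),cv2.resize(robot.grab_frame("scene")[120:420,160:560],(400,300))])[:,:,::-1])
Y=np.array([-F[1],F[0],0])
for n,C in(("wrist",c),("scene",S)):
    for th in(0,.1):
        a=-F*np.cos(th)+np.array([0,0,np.sin(th)]);nn=F*np.sin(th)+np.array([0,0,np.cos(th)])
        print(n,th,"front top corners +y,-y, tab mid",C.pix([HG+.205*a+.06*nn+.1*Y,HG+.205*a+.06*nn-.1*Y,HG+.223*a+.02*nn]).round(1).tolist())
E
```

```text
35.7667 [-0.50139489 -0.52564573  0.17878933]
wrist 0 front top corners +y,-y, tab mid [[428.7, 192.1], [213.8, 192.0], [321.1, 170.2]]
wrist 0.1 front top corners +y,-y, tab mid [[434.9, 202.6], [207.6, 202.5], [321.2, 174.6]]
scene 0 front top corners +y,-y, tab mid [[342.6, 217.7], [321.2, 168.5], [338.3, 203.9]]
scene 0.1 front top corners +y,-y, tab mid [[339.7, 211.1], [318.4, 162.0], [337.2, 196.7]]
```

View pics/l2s.png

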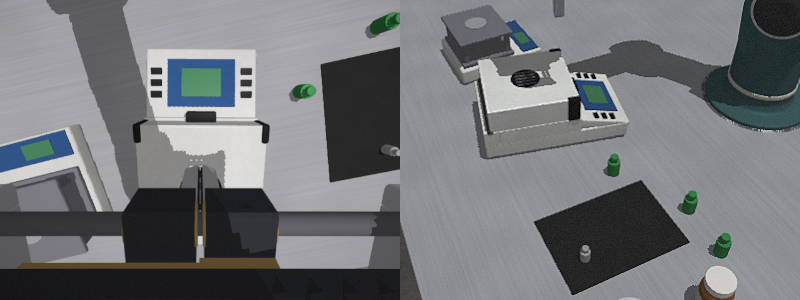

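The lid's front corners are at wrist (214..430,194) and scene (341,218). These match the shut prediction (θ = 0), not the ajar one. The small weight, jar and green look-alikes haven't moved, and the arm is clear.

```bash
python3 -c "
from rig import robot
print(robot.sign_off())"
```

```text
the job is handed in; nothing more can be done
None
```

The job is handed in: the large weight stands upright within about 4 mm of the pan's middle, and the lid is past its catch and staying shut, with the arm clear at about 36 s.

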